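# Return the bench tools to their outlined pads

## Task

Tidy the jeweller's bench: put each of the four tools (the steel doming block, the brass doming block, the red-brown polishing bar and the wooden ring clamp) on the leather pad whose cream outline has its shape and size, lying flat as it lies now, centred in the outline and lined up with it. Set the tools down rather than dropping them, and do not knock the amber glass jar.

Things in the scene. Friction and masses are not known exactly. Their poses are not given: they have to be found in the camera images.
- dome_large_mid (a point): Steel doming block, loose: a grey steel square block 48 x 48 mm and 30 mm high, about 0.5 kg, with round dark hollows on top. Origin at its centre, 15 mm above its underside; z up, x and y along its sides. It looks the same after each quarter turn.
- dome_small_mid (a point): Brass doming block, loose: a yellow brass square block 34 x 34 mm and 26 mm high, about 0.24 kg, with round dark hollows on top. Origin at its centre, 13 mm above its underside; z up, x and y along its sides. It looks the same after each quarter turn.
- bar_mid (a point): Bar of polishing compound, loose: a hard red-brown block 90 mm long (x), 38 mm wide (y), 32 mm high, one half in a white paper sleeve, about 0.2 kg. Origin at its centre, 16 mm above its underside; z up. Either way round will do.
- clamp_mid (a point): Wooden ring clamp, loose, lying flat: a pale wooden bar 124 mm long (x), 26 mm wide (y), 24 mm high, with a dark slit along it, a brass band round its middle and brown leather at both ends, about 0.07 kg. Origin at its centre, 12 mm above its underside; z up. Either way round will do.
- pad_large_mark (a point): Leather pad fixed to the bench, dark green, 5 mm thick, 84 x 84 mm, with a cream-coloured outline 54 x 54 mm (measured to the inside of its 4 mm line) drawn about its centre. Origin at the centre of the pad's top surface, 5 mm above the bench; z up, x along one side of pad and outline. It belongs to the steel doming block. It looks the same after each quarter turn.
- pad_small_mark (a point): Leather pad fixed to the bench, dark green, 5 mm thick, 70 x 70 mm, with a cream-coloured outline 40 x 40 mm (measured to the inside of its 4 mm line) drawn about its centre. Origin at the centre of the pad's top surface, 5 mm above the bench; z up, x along one side of pad and outline. It belongs to the brass doming block. It looks the same after each quarter turn.
- pad_bar_mark (a point): Leather pad fixed to the bench, dark green, 5 mm thick, 120 x 68 mm, with a cream-coloured outline 96 x 44 mm (measured to the inside of its 4 mm line) drawn about its centre. Origin at the centre of the pad's top surface, 5 mm above the bench; z up, x along the long side of pad and outline. It belongs to the polishing bar.
- pad_clamp_mark (a point): Leather pad fixed to the bench, dark green, 5 mm thick, 150 x 56 mm, with a cream-coloured outline 130 x 32 mm (measured to the inside of its 4 mm line) drawn about its centre. Origin at the centre of the pad's top surface, 5 mm above the bench; z up, x along the long side of pad and outline. It belongs to the wooden ring clamp.
- jar_mid (a point): Amber glass jar with a black cap, loose, standing near the middle of the bench among the tools and pads: 40 mm across, 65 mm high. Origin at its centre, half-way up. Not to be knocked. Small rings, a white dish, a ring cone (44 mm high), and a loupe (18 mm high) also lie between the tools and pads; nothing there is taller than the jar.
Things that resemble listed ones, but are neither listed nor needed, are in the scene too. What is shaped like the part that bears clamp_mid but blue or green is not meant.

How it is judged:
By the outcome, as a careful person would: the job done as asked, in the order asked, and still so for the second after the job is handed in, with the robot touching nothing.
It also fails if it takes over 112 s, if anything falls off the work surface, if the arm or the gripper's body presses on something with over 40 N, if the wrist force passes 120 N, or if a joint passes its speed limit or range.

## Robot

A 7-joint arm with a two-finger parallel gripper is mounted at the origin on the work surface. World frame = base frame: x ahead of the robot, y to its left, z up, the work surface at z = 0. Lengths are in m, angles in rad, forces in N, time in s.
With the tool pointing down it reaches from about 0.4 to 0.875 m from the base axis. Payload 19.3 kg.
Tool frame: the origin (TCP) lies between the finger pads; the fingertips stand 17 mm ahead of it and the grasp point (between the pads) lies 2 mm behind it; z points along the fingers, x is the direction in which the jaws open and shut, and the axes are right-handed (so a half turn about z gives the same grasp; the last joint's range is limited). The gripper opens to 85 mm and grips with 20 to 120 N. Pads are 22 mm wide; open, the fingers measure 114 mm over their backs; the gripper's body (76 mm by 85 mm) begins 54 mm behind the grasp point. The pads swing forward as they close: fully open they stand 13 mm farther back than shut.
Start: joints at [-1.223, 0.521, -0.036, 1.599, 0.021, 1.021, -0.113], TCP at [0.254, 0.571, 0.248] pointing down, gripper open.
Joint ranges: [-2.91, 2.91], [-0.3, 2.13], [-1.5, 1.42], [0.17, 2.43], [-1.26, 4.41], [0.16, 1.93], [-2.52, 2.52]. Speed limits (rad/s): [1.89, 1.89, 2.39, 2.39, 3.01, 3.01, 3.01].

## Interface

Orientations are given as [roll, pitch, yaw] about the fixed x, y, z axes, in that order (R = Rz(yaw) Ry(pitch) Rx(roll)).
In Python, from workcell import bot gives the robot as it stands. The module is installed in compiled form; this text tells all that it offers.
- The arm moves only by the tool arm_command, never from a script. Its argument "targets" is a list of rows, each a list of 6 numbers: the shift along the tool's x, y, z in mm, then the turn, a rotation vector about the tool's x, y, z in degrees. In form: [[x, y, z, wx, wy, wz], ...]. A call has 1 to 8 rows; each row shifts and turns the pose as measured when the row begins, along the tool's axes as they then stand; what a row does not reach is not made up. A row lasts 1/10 s, in which the tool goes at most 50 mm and 8.59 degrees, less where a joint would pass 70% of its speed; a pose out of reach is approached as far as the arm can. A call is refused whole if a number of a shift passes 50 or a number of a turn 8.59, either way. A call with a gripper value outside its range is refused whole. "grip" is the opening in per cent of the stroke, from 0 (shut) to 100 (fully open), set as the call begins (left out, the last holds). The fingers move at their own pace and stop on an object; "grip_force" is the grip in N (left out, the last holds). Time passes only in rows, so rows that do not move let the fingers close. It gives the time, the measured TCP pose, the force and the opening at its end, in the units of the state.
- bot.observe(): the state, without advancing time (a new reading comes with each control period).
- bot.grab_frame(name): name is "scene" or "top" or "wrist"; returns a dict with "color" (384x512x3 uint8, red, green, blue), "depth" (384x512 float32, m along the optical axis (not along the pixel's ray), 0 where there is no reading), "fov_y" (degrees; the focal length in pixels is half the picture's height over the tangent of half this angle, whatever the lens; pixels are square), "cx", "cy" (the principal point, pixels), "R" (3x3) and "t" (3): a world point X has camera coordinates R X + t; the wrist camera has in their place "hand_eye" (4x4, takes a point from camera to tool coordinates, whose origin is the TCP and whose axes are the tool frame's). Camera axes: x right, y down, z forward; pixel columns grow to the right and rows downward; lengths in m; the calibration is good to about 2 mm. The wrist camera is an equidistant fisheye: a pixel r from the principal point sees the ray r / f radians off the axis. A picture is of the moment at which its call begins: read the wrist's pose just before it.
- bot.job_done(): hands the job in, once; it reports no verdict.
The state is a dict: "clock": time; "qpos": joint angles; "qd": joint speeds; "joint_efforts": joint torques, N m; "position": TCP position; "tool_rot": TCP orientation; "force": force on the tool from outside, world axes, zero at the start; "moment": the same for the moment, N m; "grip_width": finger opening in m.
Only numpy, scipy, OpenCV 4.12 (cv2) and the standard library are available. Lean on these libraries where they do the work, as an engineer would, in place of code of your own. Each camera call takes 0.05 s, during which the arm holds its last target. There are 200 camera calls.

## Working session

There is one attempt and no reset: what is moved stays moved. The work goes in short steps, Python scripts to look and compute and a tool call to move; the robot and the scene stay as the last step left them, time stands still between calls to the robot, and variables do not carry over. Pictures are saved under pics/ and viewed, about 12 in all and at most 16, crops included, and the job is handed in when it is done.

Besides the shell and the picture viewer there is one more tool, called after ">>>" by a JSON object that holds its "op" and its "data". arm_command: Moves the arm, as the interface text tells. Its arguments: {"type":"object","properties":{"targets":{"type":"array"},"grip":{"type":"number"},"grip_force":{"type":"number"}},"required":["targets"]}

```bash
mkdir -p pics; cat > h.py <<'E'
import numpy as np, cv2
from workcell import bot
from scipy.spatial.transform import Rotation as Ro
def save(n,img): cv2.imwrite(f'pics/{n}.png',cv2.cvtColor(img,cv2.COLOR_RGB2BGR))
E
python3 - <<'E'
from h import *
import pickle
s=bot.observe();print(s)
D={}
for n in('top','scene'):
    f=bot.grab_frame(n);D[n]=f
    save(n,cv2.resize(f['color'],(800,600),interpolation=cv2.INTER_CUBIC));print(n,f['fov_y'],f['cx'],f['cy'],f['R'],f['t'])
pickle.dump(D,open('f0.pkl','wb'))
E
```

```text
{'clock': 0.0, 'qpos': array([-1.22324564,  0.52202714, -0.0363242 ,  1.59999028,  0.02120496,
        1.02110793, -0.11276605]), 'qd': array([-0.00152431, -0.00136945,  0.00034656, -0.00160586, -0.00118678,
       -0.00066351,  0.00041051]), 'joint_efforts': array([-2.67647505e-03, -9.27132154e+01,  1.97863653e+00, -3.69955266e+01,
        1.77819299e-02,  8.01015180e-03, -4.16384887e-05]), 'position': array([0.25347344, 0.57094863, 0.24772393]), 'tool_rot': array([3.14150488e+00, 1.14418438e-03, 1.15306906e+00]), 'force': array([0.37758262, 0.79082889, 0.12369281]), 'moment': array([-0.04124095, -0.03552911, -0.04472729]), 'grip_width': 0.08498321340969656}
top 46.86354557210928 256.20278874549103 188.3115019982379 [[ 0.01005689 -0.99969898 -0.02237855]
 [-0.9854836  -0.00611599 -0.16966045]
 [ 0.16947251  0.02375995 -0.98524846]] [0.0696414  0.48102571 1.17002301]
scene 48.84717977976857 255.51400482851295 196.21533710609762 [[-0.2307417   0.97296736 -0.009633  ]
 [ 0.82017656  0.18916128 -0.53993371]
 [-0.52351569 -0.13248598 -0.84165242]] [ 0.06324461 -0.39672015  1.3508224 ]
```

View pics/top.png

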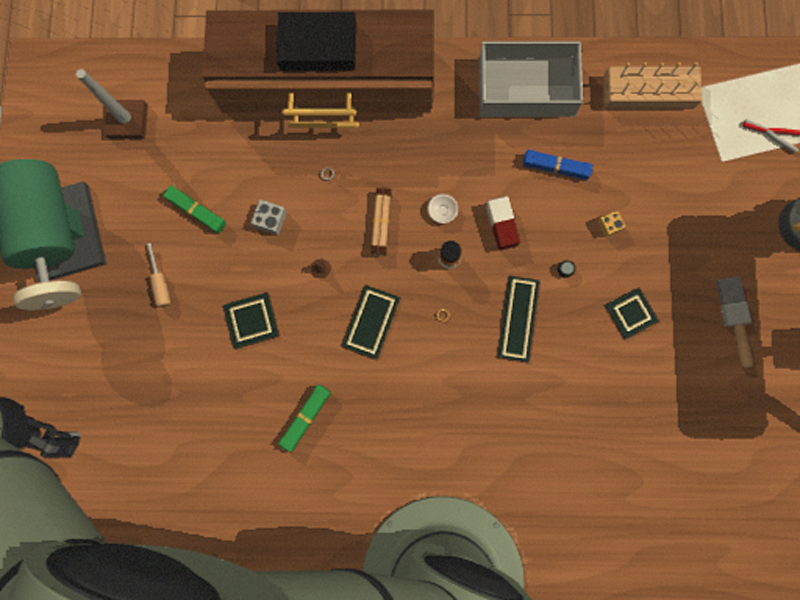

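View pics/scene.png

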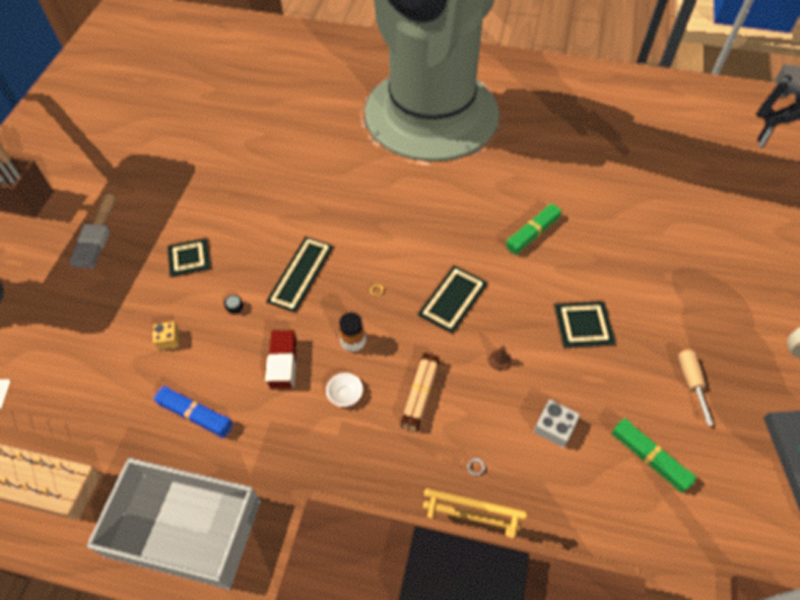

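```bash
cat >> h.py <<'E'
def rays(f,uv):
    F=f['color'].shape[0]/2/np.tan(np.radians(f['fov_y'])/2)
    d=np.c_[(uv[:,0]-f['cx'])/F,(uv[:,1]-f['cy'])/F,np.ones(len(uv))]
    return -f['R'].T@f['t'], d@f['R'], d
def plane(f,uv,z):
    o,d,_=rays(f,np.asarray(uv,float)); return o+d*((z-o[2])/d[:,2])[:,None]
def cloud(f):
    H,W=f['depth'].shape; v,u=np.mgrid[:H,:W]; uv=np.c_[u.ravel(),v.ravel()].astype(float)
    o,d,_=rays(f,uv); return (o+d*f['depth'].reshape(-1,1)).reshape(H,W,3)
def rect(P):
    "centre, (long,short) mm, yaw deg of long side"
    (c,(w,h),a)=cv2.minAreaRect((P[:,:2]*1000).astype(np.float32))
    if w<h: w,h,a=h,w,a+90
    return np.round(c,1),round(w,1),round(h,1),round((a+90)%180-90,1)
def blob(m,seed,r=25):
    "connected component of mask nearest to seed"
    n,l,s,c=cv2.connectedComponentsWithStats(m.astype(np.uint8))
    k=[i for i in range(1,n) if s[i,4]>30]
    if not k: return None
    i=min(k,key=lambda i:np.hypot(*(c[i]-seed))); return l==i
E
python3 - <<'E'
from h import *
import pickle
D=pickle.load(open('f0.pkl','rb'))
pads={'large':((250,320),(585,323)),'bar':((371,322),(453,298)),'clamp':((519,318),(300,273)),'small':((632,312),(188,257))}
tools={'steel':((268,217),(557,422),.030),'brass':((613,222),(165,335),.026),'bar':((503,222),(282,358),.032),'clamp':((380,221),(421,390),.024)}
oth={'jar':((451,253),(352,330),.065),'loupe':((566,269),(233,303),.018),'cone':((320,268),(500,357),.044),'dish':((443,208),(345,390),.015)}
for i,n in enumerate(('top','scene')):
    f=D[n];C=f['color'].astype(int);P=cloud(f);Z=P[...,2]
    print(n,'table z',np.median(Z[150:260,100:400]))
    for k,v in pads.items():
        s=np.array(v[i])*.64
        m=(C.min(2)>110)&(abs(Z)<.02); b=blob(m,s)
        vv,uu=np.nonzero(b);print('pad',k,rect(plane(f,np.c_[uu,vv],.005)),b.sum())
    for k,v in {**tools,**oth}.items():
        s=np.array(v[i])*.64;h=v[2]
        b=blob((Z>.6*h)&(Z<h+.012),s) 
        b2=blob((abs(Z-h)<.005),s)
        vv,uu=np.nonzero(b2);print(k,rect(plane(f,np.c_[uu,vv],h)),b2.sum(),'z',np.round(np.percentile(Z[b],90),4),rect(P[b]))
E
```

```text
top table z 0.0007191346841732837
pad large (array([438.6, 344.9]), 61.9, 61.1, -73.4) 104
pad bar (array([437.6, 127.7]), 103.6, 51.8, -19.8) 126
pad clamp (array([ 445. , -137.7]), 137.8, 39.9, -8.4) 154
pad small (array([ 456.5, -339. ]), 48.1, 47.9, -62.5) 90
steel (array([626.4, 315.6]), 49.4, 48.2, 72.4) 270 z 0.0338 (array([626.5, 316.1]), 48.8, 48.2, 73.2)
brass (array([ 616.3, -305.2]), 34.5, 34.2, -66.4) 143 z 0.0295 (array([ 616.4, -305.6]), 35.6, 33.8, -67.1)
bar (array([ 615.9, -109.6]), 90.6, 39.5, 14.5) 416 z 0.0349 (array([ 616.1, -109.7]), 90.4, 39.8, 14.2)
clamp (array([619.4, 111.3]), 123.7, 26.1, -4.1) 369 z 0.0275 (array([619.4, 111.4]), 125.4, 26.3, -3.7)
jar (array([554.8, -13.7]), 35.2, 33.3, -89.7) 136 z 0.0683 (array([553.4, -13.4]), 35.0, 34.8, -53.0)
loupe (array([ 534.1, -223.8]), 27.9, 25.7, -89.7) 80 z 0.0214 (array([ 534.8, -223.1]), 28.5, 27.9, 26.3)
cone (array([800.9, 218.9]), 129.2, 21.3, -90.0) 155 z 0.0341 (array([626.8, 316.3]), 48.3, 47.8, 73.3)
dish (array([644.4,  -0.7]), 51.4, 50.3, -89.8) 187 z 0.0176 (array([ 6.44e+02, -6.00e-01]), 52.7, 5
[... 409 characters left out ...]
 ]), 35.5, 33.8, 24.7) 168 z 0.0267 (array([ 618.6, -302. ]), 35.8, 35.2, 27.2)
bar (array([ 619.6, -105.9]), 90.2, 38.4, 14.7) 519 z 0.0325 (array([ 618.4, -106.7]), 91.9, 38.7, 14.1)
clamp (array([622. , 114.8]), 124.6, 26.1, -3.6) 512 z 0.0244 (array([620.6, 114.4]), 126.7, 26.7, -3.8)
jar (array([556.9,  -9.4]), 33.8, 33.4, -77.0) 154 z 0.0652 (array([556.5,  -9.8]), 35.3, 33.9, 13.5)
loupe (array([ 537.1, -219.9]), 28.2, 27.7, -10.9) 91 z 0.0192 (array([ 536.6, -220.1]), 28.7, 28.3, 4.6)
cone (array([799., 223.]), 99.6, 20.5, 87.8) 274 z 0.031 (array([628.4, 319.6]), 47.9, 47.6, -16.8)
dish (array([645. ,   1.7]), 52.6, 52.1, -76.9) 204 z 0.0153 (array([645. ,   1.7]), 53.3, 53.3, 78.1)
```

```bash
cat >> h.py <<'E'
def pose(s=None):
    s=s or bot.observe(); return np.array(s['position'])*1000, Ro.from_euler('xyz',s['tool_rot'])
def plan(x,y,z,yaw,step=42,n=None):
    "rows (mm, deg, tool axes) from the measured pose to a tool-down pose; waypoints straight"
    p,R=pose(); print('from',p.round(1),R.as_euler('xyz',degrees=True).round(1))
    T=np.array([x,y,z],float); RT=Ro.from_euler('xyz',[180,0,yaw],degrees=True)
    D=(R.inv()*RT).as_rotvec(degrees=True)
    n=n or max(1,int(np.ceil(max(np.linalg.norm(T-p)/step,np.linalg.norm(D)/8))))
    p0=p.copy();R0=R
    for i in range(1,n+1):
        pi=p0+(T-p0)*i/n; Ri=R0*Ro.from_rotvec(D*i/n,degrees=True)
        sh=np.round(R.inv().apply(pi-p),0 if i<n else 1); w=np.round((R.inv()*Ri).as_rotvec(degrees=True),1)+0.
        print([float(a) for a in (*(sh+0.),*w)],end=',\n' if i%8 else '\n--\n')
        p=p+R.apply(sh); R=R*Ro.from_rotvec(w,degrees=True)
E
python3 -c "
from h import *
f=bot.grab_frame('wrist');print(f['hand_eye'],f['fov_y'],f['cx'],f['cy'])
plan(628,317,200,-17)"
```

```text
[[ 9.99999535e-01 -8.99395567e-04 -3.46538575e-04  9.30677977e-05]
 [ 9.62480161e-04  9.50948958e-01  3.09346331e-01 -7.95749600e-02]
 [ 5.13157784e-05 -3.09346521e-01  9.50949382e-01 -1.25688216e-01]
 [ 0.00000000e+00  0.00000000e+00  0.00000000e+00  1.00000000e+00]] 65.70646984690485 256.4927280044996 194.69264336456095
from [253.6 571.  247.9] [180.    0.   66.1]
[-7.0, 40.0, 4.0, 0.0, 0.0, 7.6],
[-2.0, 42.0, 5.0, 0.0, 0.0, 7.5],
[3.0, 41.0, 4.0, 0.0, 0.0, 7.6],
[9.0, 40.0, 4.0, 0.0, 0.0, 7.5],
[14.0, 38.0, 5.0, 0.0, 0.0, 7.6],
[19.0, 37.0, 4.0, 0.0, 0.0, 7.5],
[24.0, 33.0, 5.0, 0.0, 0.0, 7.6],
[28.0, 31.0, 4.0, 0.0, 0.0, 7.5]
--
[31.0, 26.0, 4.0, 0.0, 0.0, 7.6],
[35.0, 22.0, 5.0, 0.0, 0.0, 7.5],
[37.6, 17.0, 4.0, 0.0, 0.0, 7.6],
```

>>> {"op": "arm_command", "data": {"targets": [[-7,40,4,0,0,7.6],[-2,42,5,0,0,7.5],[3,41,4,0,0,7.6],[9,40,4,0,0,7.5],[14,38,5,0,0,7.6],[19,37,4,0,0,7.5],[24,33,5,0,0,7.6],[28,31,4,0,0,7.5]]}}

```text
clock: 0.95
position: [0.5272, 0.3805, 0.2099]
tool_rot: [-3.141, 0.004, 0.071]
force: [0.7, 1.3, -0.6]
grip_width: 0.0855
```

```bash
python3 -c "
from h import *
plan(628,317,180,-17)"
```

```text
from [527.2 380.5 209.9] [-179.9    0.2    4.1]
[32.0, 24.0, 10.0, 0.0, 0.1, 7.0],
[35.0, 19.0, 10.0, 0.0, 0.1, 7.1],
[36.5, 15.0, 9.7, 0.0, 0.0, 7.0],
```

>>> {"op": "arm_command", "data": {"targets": [[32,24,10,0,0.1,7],[35,19,10,0,0.1,7.1],[36.5,15,9.7,0,0,7],[0,0,0,0,0,0],[0,0,0,0,0,0]]}}

```text
clock: 1.45
position: [0.6352, 0.3072, 0.1767]
tool_rot: [3.138, -0.001, -0.324]
force: [-0.8, 1.2, -0.1]
grip_width: 0.0855
```

```bash
cat >> h.py <<'E'
def wrist(name=None):
    p,R=pose(); f=bot.grab_frame('wrist')
    if name: save(name,f['color'])
    return f,p,R
def wplane(f,p,R,uv,z):
    "wrist pixels -> world mm on plane z (mm)"
    F=f['color'].shape[0]/2/np.tan(np.radians(f['fov_y'])/2)
    d=np.asarray(uv,float)-[f['cx'],f['cy']]; r=np.hypot(*d.T)+1e-9; th=r/F
    c=np.c_[d*(np.sin(th)/r)[:,None],np.cos(th)]
    H=f['hand_eye']; c=R.apply(c@H[:3,:3].T); o=p+R.apply(H[:3,3]*1000)
    return o+c*((z-o[2])/c[:,2])[:,None]
def wcloud(f,p,R):
    "height (mm) of every wrist pixel: depth is along optical axis"
    F=f['color'].shape[0]/2/np.tan(np.radians(f['fov_y'])/2)
    H,W=f['depth'].shape; v,u=np.mgrid[:H,:W]
    d=np.c_[u.ravel()-f['cx'],v.ravel()-f['cy']]; r=np.hypot(*d.T)+1e-9; th=r/F
    c=np.c_[d*(np.tan(th)/r)[:,None],np.ones(len(d))]*f['depth'].reshape(-1,1)
    E=f['hand_eye']; c=c@E[:3,:3].T+E[:3,3]
    return (p+R.apply(c*1000)).reshape(H,W,3)
def wtool(f,p,R,h,xy,base=0):
    "tool top face at height h near xy: rect from pixels cast on plane h"
    P=wcloud(f,p,R); m=(abs(P[...,2]-h-base)<6)&(np.hypot(P[...,0]-xy[0],P[...,1]-xy[1])<90)
    m=cv2.morphologyEx(m.astype(np.uint8),cv2.MORPH_OPEN,np.ones((5,5)))
    n,l,s,c=cv2.connectedComponentsWithStats(m)
    D=[np.hypot(*(P[l==i][:,:2].mean(0)-xy)) if s[i,4]>150 else 1e9 for i in range(1,n)]
    b=l==1+int(np.argmin(D)); vv,uu=np.nonzero(b)
    return rect(wplane(f,p,R,np.c_[uu,vv],h+base)/1000),round(float(np.median(P[b][:,2])),1),int(b.sum())
def wpad(f,p,R,xy):
    P=wcloud(f,p,R); C=f['color'].astype(int)
    m=(C.min(2)>110)&(abs(P[...,2]-5)<12)&(np.hypot(P[...,0]-xy[0],P[...,1]-xy[1])<90)
    n,l,s,c=cv2.connectedComponentsWithStats(m.astype(np.uint8)); b=l==1+int(np.argmax(s[1:,4]))
    vv,uu=np.nonzero(b); return rect(wplane(f,p,R,np.c_[uu,vv],5)/1000),int(b.sum()),[uu.min(),uu.max(),vv.min(),vv.max()]
E
python3 -c "
from h import *
f,p,R=wrist('w1');print(p,R.as_euler('xyz',degrees=True));print(wtool(f,p,R,30,(628,317)));plan(628,317,22,-17)"
```

```text
[635.17881945 307.22773947 176.70343829] [ 1.79795069e+02 -4.26826173e-02 -1.85578399e+01]
((array([627.4, 319.2]), 48.0, 47.6, -17.2), 30.2, 2443)
from [635.2 306.8 176.8] [ 1.798e+02 -1.000e-01 -1.860e+01]
[-3.0, -2.0, 39.0, 0.1, 0.0, -0.4],
[-2.0, -2.0, 38.0, 0.0, 0.0, -0.4],
[-3.0, -2.0, 39.0, 0.1, 0.0, -0.4],
[-2.1, -1.8, 38.7, 0.0, -0.1, -0.4],
```

View pics/w1.png

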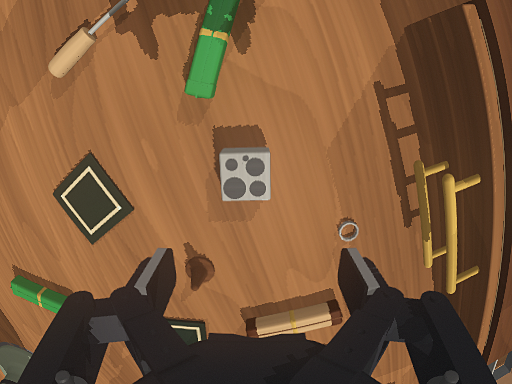

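```bash
python3 -c "
from h import *
plan(627.5,318.9,70,-17.2)"
```

```text
from [635.2 306.8 176.8] [ 1.798e+02 -1.000e-01 -1.860e+01]
[-4.0, -3.0, 36.0, 0.1, 0.0, -0.5],
[-3.0, -3.0, 35.0, 0.1, 0.0, -0.4],
[-4.2, -3.4, 35.7, 0.0, -0.1, -0.5],
```

>>> {"op": "arm_command", "data": {"targets": [[-4,-3,36,0.1,0,-0.5],[-3,-3,35,0.1,0,-0.4],[-4.2,-3.4,35.7,0,0,-0.5],[0,0,0,0,0,0],[0,0,0,0,0,0]], "grip": 85}}

```text
clock: 2.0
position: [0.6254, 0.3241, 0.0706]
tool_rot: [-3.137, -0.002, -0.291]
force: [1.2, -0.9, 1.2]
grip_width: 0.0726
```

```bash
python3 -c "
from h import *
plan(627.5,318.9,21,-17.2,step=20)"
```

```text
from [625.4 324.1  70.6] [-1.798e+02 -1.000e-01 -1.660e+01]
[1.0, 2.0, 17.0, -0.1, 0.0, 0.2],
[1.0, 1.0, 16.0, -0.1, -0.1, 0.2],
[1.4, 1.5, 16.6, 0.0, 0.0, 0.2],
```

>>> {"op": "arm_command", "data": {"targets": [[1,2,17,-0.1,0,0.2],[1,1,17,-0.1,-0.1,0.2],[1,1,10,0,0,0.2],[0,0,4,0,0,0],[0,0,0,0,0,0],[0,0,0,0,0,0]]}}

```text
clock: 2.6
position: [0.6296, 0.32, 0.0239]
tool_rot: [-3.137, -0.004, -0.302]
force: [-0.5, 0.1, -0.1]
grip_width: 0.0725
```

```bash
python3 -c "
from h import *
plan(627.5,318.9,20,-17.2,step=20)"
```

```text
from [629.6 320.   23.9] [-179.7   -0.2  -17.3]
[-1.7, 1.7, 3.8, -0.3, -0.2, -0.1],
```

>>> {"op": "arm_command", "data": {"targets": [[-1.7,1.7,2.8,-0.3,-0.2,-0.1],[0,0,0,0,0,0]]}}

```text
clock: 2.8
position: [0.6277, 0.3189, 0.0216]
tool_rot: [3.141, -0.001, -0.3]
force: [-0.5, 0.5, 0.2]
grip_width: 0.0726
```

>>> {"op": "arm_command", "data": {"targets": [[0,0,0,0,0,0],[0,0,0,0,0,0],[0,0,0,0,0,0],[0,0,0,0,0,0],[0,0,0,0,0,0],[0,0,0,0,0,0]], "grip": 0, "grip_force": 60}}

```text
clock: 3.4
position: [0.6277, 0.3192, 0.0224]
tool_rot: [-3.142, -0.001, -0.3]
force: [-0.1, 0.2, -0.6]
grip_width: 0.0469
```

```bash
python3 -c "
from h import *
plan(627.5,318.9,120,-17.2,step=30)"
```

```text
from [627.7 319.2  22.4] [-1.80e+02 -1.00e-01 -1.72e+01]
[0.0, 0.0, -24.0, 0.0, 0.0, 0.0],
[0.0, 0.0, -25.0, 0.0, 0.0, 0.0],
[0.0, 0.0, -24.0, 0.0, 0.0, 0.0],
[0.0, 0.3, -24.6, 0.0, -0.1, 0.0],
```

>>> {"op": "arm_command", "data": {"targets": [[0,0,-15,0,0,0],[0,0,-25,0,0,0],[0,0,-35,0,0,0],[0,0,-30,0,0,0],[0,0,-10,0,0,0],[0,0,0,0,0,0]]}}

```text
clock: 4.0
position: [0.6264, 0.3184, 0.1432]
tool_rot: [3.139, 0.001, -0.3]
force: [-0.4, 0.0, -5.7]
grip_width: 0.0471
```

```bash
python3 -c "
from h import *
plan(462,272,150,17,step=30)"
```

```text
from [626.4 318.4 143.2] [ 1.799e+02  1.000e-01 -1.720e+01]
[-24.0, 15.0, -1.0, 0.0, 0.0, -5.7],
[-25.0, 14.0, -1.0, 0.0, 0.0, -5.7],
[-27.0, 10.0, -1.0, 0.0, 0.1, -5.7],
[-27.0, 8.0, -1.0, 0.1, 0.0, -5.7],
[-28.0, 5.0, -1.0, 0.0, 0.0, -5.7],
[-28.4, 2.1, -1.6, 0.0, 0.0, -5.7],
```

>>> {"op": "arm_command", "data": {"targets": [[-24,15,-1,0,0,-5.7],[-25,14,-1,0,0,-5.7],[-27,10,-1,0,0.1,-5.7],[-27,8,-1,0.1,0,-5.7],[-28,5,-1,0,0,-5.7],[-15,1,0,0,0,-4],[-5,0,0,0,0,-1],[0,0,0,0,0,0]]}}

```text
clock: 4.8
position: [0.4603, 0.2693, 0.1398]
tool_rot: [3.138, 0.01, 0.309]
force: [1.7, -1.3, -4.9]
grip_width: 0.0469
```

```bash
python3 -c "
from h import *
f,p,R=wrist('w2');print(p,R.as_euler('xyz',degrees=True));print(wpad(f,p,R,(438,346)))"
```

```text
[460.28362578 269.27081454 139.81625913] [179.77788685   0.59609868  17.69419131]
((array([438.1, 345.7]), 62.7, 62.1, 16.4), 1127, [np.int64(225), np.int64(297), np.int64(65), np.int64(137)])
```

View pics/w2.png

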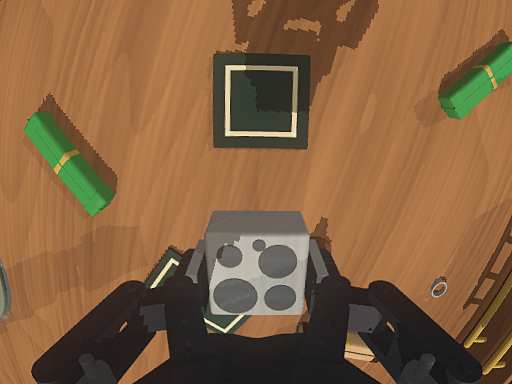

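```bash
cat >> h.py <<'E'
def held(f,p,R,dz,w=10):
    "extents along tool y (mm) of the held thing's top face at height TCP+dz, and top-face points' height spread"
    P=(wcloud(f,p,R)-p); P=R.inv().apply(P.reshape(-1,3)).reshape(P.shape)
    m=(abs(P[...,2]+dz)<4)&(abs(P[...,0])<w)&(abs(P[...,1])<80)
    vv,uu=np.nonzero(m); Q=R.inv().apply(wplane(f,p,R,np.c_[uu,vv],p[2]+dz)-p)
    return 'y',np.percentile(Q[:,1],[.3,99.7]).round(1),'z',np.median(P[m][:,2]).round(1),len(vv)
E
python3 -c "
from h import *
f,p,R=wrist();print(held(f,p,R,7.6));plan(438.1,345.8,60,16.8,step=30)"
```

```text
('y', array([-25.4,  23.3]), 'z', np.float64(-8.0), 3630)
from [461.2 269.5 139.9] [179.8   0.6  17.6]
[0.0, -20.0, 20.0, 0.1, 0.1, 0.2],
[1.0, -20.0, 20.0, 0.0, 0.2, 0.2],
[0.0, -20.0, 20.0, 0.1, 0.1, 0.2],
[0.1, -19.9, 19.7, 0.0, 0.2, 0.2],
```

>>> {"op": "arm_command", "data": {"targets": [[0,-20,20,0.1,0.1,0.2],[1,-20,20,0,0.2,0.2],[0,-20,18,0.1,0.1,0.2],[0,-12,8,0,0.2,0.2],[0,-4,2,0,0,0],[0,0,0,0,0,0],[0,0,0,0,0,0]]}}

```text
clock: 5.6
position: [0.4448, 0.3446, 0.0691]
tool_rot: [3.14, -0.006, 0.282]
force: [0.9, 0.3, -4.1]
grip_width: 0.0467
```

```bash
python3 -c "
from h import *
plan(438.4,344.8,36,16.8,step=12)"
```

```text
from [444.8 344.6  69.1] [179.9  -0.3  16.2]
[-2.0, -1.0, 11.0, 0.0, -0.1, -0.2],
[-2.0, 0.0, 11.0, 0.1, -0.1, -0.2],
[-2.2, -1.1, 11.1, 0.0, -0.1, -0.2],
```

>>> {"op": "arm_command", "data": {"targets": [[-2,-1,12,0,-0.1,-0.2],[-2,0,11,0.1,-0.1,-0.2],[-2,-1,6,0,0,-0.2],[0,0,0,0,0,0],[0,0,0,0,0,0]]}}

```text
clock: 6.1
position: [0.4397, 0.3428, 0.0387]
tool_rot: [3.141, -0.003, 0.29]
force: [-0.2, -0.1, -4.6]
grip_width: 0.0471
```

```bash
python3 -c "
from h import *
plan(438.4,344.8,29.5,16.8,step=12)"
```

```text
from [439.7 342.8  38.7] [180.   -0.2  16.6]
[-0.7, -2.3, 9.2, 0.0, -0.2, -0.2],
```

>>> {"op": "arm_command", "data": {"targets": [[-0.7,-2.2,4,0,-0.1,-0.2],[0,0,3,0,0,0],[0,0,1,0,0,0],[0,0,0,0,0,0]]}}

```text
clock: 6.5
position: [0.4386, 0.3452, 0.0305]
tool_rot: [-3.141, -0.002, 0.294]
force: [-0.1, -0.4, -5.0]
grip_width: 0.0469
```

```bash
python3 -c "
from h import *
plan(438.4,344.8,27.4,16.8,step=12)"
```

```text
from [438.6 345.2  30.5] [-1.80e+02 -1.00e-01  1.69e+01]
[-0.3, 0.3, 3.1, 0.0, -0.1, 0.1],
```

>>> {"op": "arm_command", "data": {"targets": [[-0.3,0.3,1.5,0,0,0],[0,0,1,0,0,0],[0,0,0.5,0,0,0],[0,0,0,0,0,0]]}}

```text
clock: 6.9
position: [0.4386, 0.3449, 0.0275]
tool_rot: [-3.141, -0.003, 0.294]
force: [-0.5, 0.2, -5.5]
grip_width: 0.0471
```

>>> {"op": "arm_command", "data": {"targets": [[0,0,0.7,0,0,0],[0,0,0,0,0,0]]}}

```text
clock: 7.1
position: [0.4387, 0.345, 0.0275]
tool_rot: [-3.141, -0.003, 0.294]
force: [0.1, 0.4, -5.6]
grip_width: 0.0474
```

>>> {"op": "arm_command", "data": {"targets": [[0,0,1,0,0,0],[0,0,0.5,0,0,0],[0,0,0,0,0,0]]}}

```text
clock: 7.4
position: [0.4388, 0.345, 0.0275]
tool_rot: [-3.14, -0.003, 0.294]
force: [0.1, -0.1, -5.0]
grip_width: 0.0466
```

>>> {"op": "arm_command", "data": {"targets": [[0,0,0.5,0,0,0],[0,0,0,0,0,0],[0,0,0,0,0,0],[0,0,0,0,0,0]], "grip": 80}}

```text
clock: 7.8
position: [0.4395, 0.3455, 0.0272]
tool_rot: [-3.14, -0.005, 0.294]
force: [-0.8, 0.3, 0.4]
grip_width: 0.0683
```

>>> {"op": "arm_command", "data": {"targets": [[0,0,-10,0,0,0],[0,0,-25,0,0,0],[0,0,-35,0,0,0],[0,0,-30,0,0,0],[0,0,-10,0,0,0],[0,0,0,0,0,0]]}}

```text
clock: 8.4
position: [0.4389, 0.3448, 0.1436]
tool_rot: [-3.14, -0.005, 0.293]
force: [0.9, -0.8, -0.8]
grip_width: 0.0682
```

```bash
python3 -c "
from h import *
f,p,R=wrist('w3');print(wtool(f,p,R,30,(438,345),5),wpad(f,p,R,(438,346)));plan(608,113,175,86,step=40)"
```

```text
((array([438.5, 345.5]), 47.8, 47.6, 16.6), 35.2, 3109) ((array([412.3, 337.8]), 61.5, 10.0, -74.8), 291, [np.int64(221), np.int64(232), np.int64(155), np.int64(218)])
from [438.8 344.7 142.9] [-179.9   -0.2   16.8]
[11.0, 30.0, -4.0, 0.0, 0.0, -7.7],
[6.0, 31.0, -3.0, 0.0, -0.1, -7.7],
[2.0, 32.0, -4.0, 0.0, 0.0, -7.7],
[-2.0, 32.0, -3.0, 0.0, 0.0, -7.7],
[-6.0, 31.0, -4.0, 0.0, 0.0, -7.6],
[-11.0, 30.0, -3.0, 0.0, -0.1, -7.7],
[-14.0, 29.0, -4.0, 0.0, 0.0, -7.7],
[-18.0, 26.0, -4.0, 0.0, 0.0, -7.7]
--
[-21.4, 23.7, -3.1, 0.1, 0.0, -7.7],
```

View pics/w3.png

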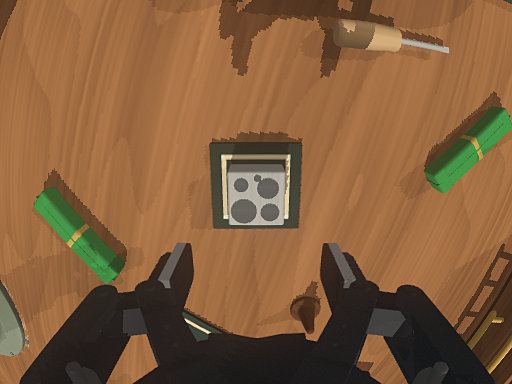

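>>> {"op": "arm_command", "data": {"targets": [[11,30,-4,0,0,-7.7],[6,33,-3,0,0,-7.7],[2,34,-4,0,0,-7.7],[-2,34,-3,0,0,-7.7],[-6,34,-4,0,0,-7.7],[-11,33,-3,0,0,-7.7],[-14,32,-4,0,0,-7.7],[-18,30,-4,0,0,-7.7]]}}

```text
clock: 9.25
position: [0.606, 0.1271, 0.1615]
tool_rot: [-3.131, 0.002, 1.419]
force: [0.4, 0.5, 0.5]
grip_width: 0.0681
```

```bash
python3 -c "
from h import *
plan(630,113,175,86,step=25)"
```

```text
from [606.  127.1 161.5] [-1.794e+02  1.000e-01  8.130e+01]
[-5.0, 13.0, -7.0, -0.3, 0.0, -2.4],
[-5.9, 12.5, -6.7, -0.3, 0.1, -2.3],
```

>>> {"op": "arm_command", "data": {"targets": [[-5,10,-7,-0.3,0,-2.2],[-2,6,-3,-0.2,0,-1],[0,0,0,0,0,0],[0,0,0,0,0,0]]}}

```text
clock: 9.65
position: [0.622, 0.1125, 0.1666]
tool_rot: [-3.134, 0.003, 1.474]
force: [-1.5, -0.2, 0.2]
grip_width: 0.0683
```

```bash
python3 -c "
from h import *
f,p,R=wrist('w4');print(p,wtool(f,p,R,24,(620,113)));plan(620.5,113,70,86,step=30)"
```

```text
[621.98571648 112.54086249 166.55038239] ((array([619.1, 113.2]), 122.1, 26.4, -3.9), 24.0, 3397)
from [621.9 112.7 166.6] [-179.6    0.2   84.5]
[0.0, 0.0, 24.0, -0.1, 0.0, -0.4],
[0.0, 0.0, 24.0, -0.1, 0.1, -0.4],
[0.0, -1.0, 24.0, -0.1, 0.0, -0.3],
[0.4, 0.1, 24.6, -0.1, 0.1, -0.4],
```

View pics/w4.png

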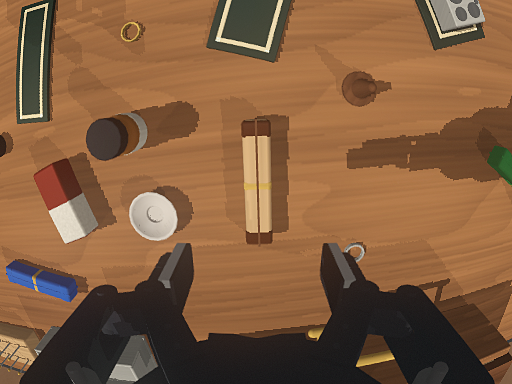

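>>> {"op": "arm_command", "data": {"targets": [[0,-1,28,-0.1,0,-0.5],[0,-1,28,-0.1,0.1,-0.5],[0,-1,28,-0.1,0,-0.4],[0,0,20,-0.1,0.1,-0.2],[0,0,10,0,0,0],[0,0,0,0,0,0],[0,0,0,0,0,0]], "grip": 70}}

```text
clock: 10.4
position: [0.615, 0.1203, 0.049]
tool_rot: [-3.141, -0.002, 1.507]
force: [-0.3, -0.2, -0.7]
grip_width: 0.0599
```

```bash
python3 -c "
from h import *
plan(619.1,113.2,20,86.1,step=12)"
```

```text
from [615.  120.3  49. ] [-1.799e+02 -1.000e-01  8.640e+01]
[-2.0, 2.0, 10.0, 0.0, 0.0, 0.1],
[-3.0, 1.0, 9.0, 0.0, -0.1, 0.1],
[-1.9, 1.5, 10.0, -0.1, 0.0, 0.1],
```

>>> {"op": "arm_command", "data": {"targets": [[-4,2,2,0,0,0],[-3,2,4,0,-0.1,0],[0,0,8,0,0,0],[0,0,8,0,0,0],[0,0,4,0,0,0],[0,0,0,0,0,0],[0,0,0,0,0,0]]}}

```text
clock: 11.1
position: [0.6204, 0.1126, 0.0234]
tool_rot: [3.139, -0.001, 1.506]
force: [0.3, -0.9, 0.7]
grip_width: 0.0599
```

```bash
python3 -c "
from h import *
plan(619.1,113.2,20,86.1,step=12)"
```

```text
from [620.4 112.6  23.4] [ 1.799e+02 -1.000e-01  8.630e+01]
[0.5, -1.3, 3.4, 0.1, -0.1, 0.2],
```

>>> {"op": "arm_command", "data": {"targets": [[0.5,-1.3,2.5,0.1,-0.1,0.2],[0,0,0,0,0,0]]}}

```text
clock: 11.3
position: [0.619, 0.1134, 0.0209]
tool_rot: [3.141, 0.0, 1.503]
force: [0.3, 0.4, 0.5]
grip_width: 0.0599
```

>>> {"op": "arm_command", "data": {"targets": [[0,0,0,0,0,0],[0,0,0,0,0,0],[0,0,0,0,0,0],[0,0,0,0,0,0],[0,0,0,0,0,0],[0,0,0,0,0,0],[0,0,0,0,0,0]], "grip": 0, "grip_force": 40}}

```text
clock: 12.0
position: [0.6193, 0.1135, 0.0215]
tool_rot: [3.14, 0.0, 1.503]
force: [-0.2, 0.2, 0.1]
grip_width: 0.0252
```

```bash
python3 -c "
from h import *
s=bot.observe();print(s['position'],s['grip_width'])"
```

```text
[0.61925207 0.11351031 0.0214525 ] 0.02515209729734547
```

>>> {"op": "arm_command", "data": {"targets": [[0,0,-15,0,0,0],[0,0,-25,0,0,0],[0,0,-35,0,0,0],[0,0,-35,0,0,0],[0,0,-15,0,0,0],[0,0,0,0,0,0]]}}

```text
clock: 12.6
position: [0.6188, 0.1135, 0.1557]
tool_rot: [3.14, -0.0, 1.503]
force: [0.2, -0.2, -0.9]
grip_width: 0.0251
```

```bash
python3 -c "
from h import *
plan(524,-148,150,81.5,step=40)"
```

```text
from [618.8 113.5 155.7] [179.9  -0.   86.1]
[-38.0, -11.0, 1.0, 0.0, 0.0, 0.7],
[-39.0, -10.0, 1.0, 0.0, 0.0, 0.6],
[-38.0, -11.0, 0.0, 0.0, 0.0, 0.7],
[-38.0, -9.0, 1.0, 0.1, 0.0, 0.6],
[-39.0, -9.0, 1.0, 0.0, 0.0, 0.7],
[-39.0, -9.0, 1.0, 0.0, 0.0, 0.6],
[-38.8, -8.6, 0.6, 0.0, 0.0, 0.7],
```

>>> {"op": "arm_command", "data": {"targets": [[-38,-11,1,0,0,0.7],[-39,-10,1,0,0,0.6],[-38,-11,0,0,0,0.7],[-38,-9,1,0.1,0,0.6],[-39,-9,1,0,0,0.7],[-39,-9,1,0,0,0.6],[-25,-6,0,0,0,0.4],[-8,-2,0,0,0,0.3]]}}

```text
clock: 13.4
position: [0.52, -0.1489, 0.149]
tool_rot: [-3.141, -0.002, 1.424]
force: [0.9, -0.4, -0.1]
grip_width: 0.0251
```

>>> {"op": "arm_command", "data": {"targets": [[0,0,0,0,0,0],[0,0,0,0,0,0]]}}

```text
clock: 13.6
position: [0.5197, -0.1489, 0.1487]
tool_rot: [-3.14, -0.002, 1.422]
force: [0.7, 0.6, -1.3]
grip_width: 0.0249
```

```bash
python3 -c "
from h import *
f,p,R=wrist('w5');print(p,R.as_euler('xyz',degrees=True),wpad(f,p,R,(445,-136)),held(f,p,R,2.5,6));plan(445,-136,70,81.5,step=30)"
```

```text
[ 519.695469   -148.93873693  148.74830167] [-1.79913599e+02 -1.35558146e-01  8.14927975e+01] ((array([ 426.3, -133.2]), 100.6, 40.8, -8.7), 1285, [np.int64(235), np.int64(281), np.int64(31), np.int64(140)]) ('y', array([-61.2,  44.7]), 'z', np.float64(-2.9), 4910)
from [ 519.8 -148.7  148.7] [-1.799e+02 -1.000e-01  8.150e+01]
[0.0, -19.0, 20.0, 0.0, 0.0, 0.0],
[1.0, -19.0, 19.0, 0.0, -0.1, 0.0],
[0.0, -19.0, 20.0, -0.1, 0.0, 0.0],
[0.4, -18.8, 19.8, 0.0, 0.0, 0.0],
```

View pics/w5.png

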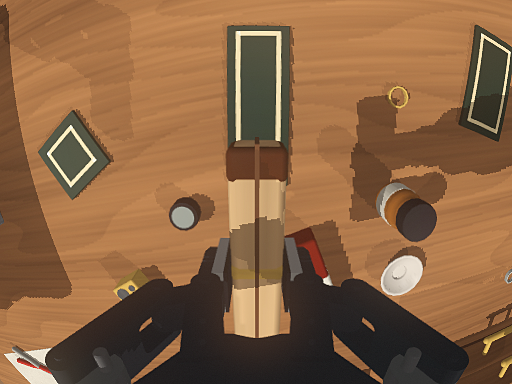

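>>> {"op": "arm_command", "data": {"targets": [[0,-19,20,0,0,0],[1,-19,20,0,-0.1,0],[0,-19,20,-0.1,0,0],[0,-12,18,0,0,0],[0,-4,6,0,0,0],[0,0,0,0,0,0],[0,0,0,0,0,0]]}}

```text
clock: 14.35
position: [0.451, -0.1279, 0.0631]
tool_rot: [3.137, -0.004, 1.437]
force: [0.1, 0.4, -0.6]
grip_width: 0.025
```

```bash
python3 -c "
from h import *
plan(444.3,-135.9,36,81.4,step=12)"
```

```text
from [ 451.  -127.9   63.1] [179.7  -0.2  82.3]
[-3.0, -2.0, 9.0, 0.1, -0.1, 0.3],
[-3.0, -2.0, 9.0, 0.1, 0.0, 0.3],
[-2.9, -1.6, 9.1, 0.1, -0.1, 0.3],
```

>>> {"op": "arm_command", "data": {"targets": [[-3,-2,9,0.1,-0.1,0.3],[-3,-2,9,0.1,0,0.3],[-3,-1.6,6,0.1,-0.1,0.2],[0,0,2,0,0,0],[0,0,0,0,0,0],[0,0,0,0,0,0]]}}

```text
clock: 14.95
position: [0.4463, -0.1371, 0.036]
tool_rot: [3.139, 0.0, 1.421]
force: [-0.2, 0.5, -1.0]
grip_width: 0.0254
```

```bash
python3 -c "
from h import *
plan(444.3,-135.9,28.5,81.4,step=12)"
```

```text
from [ 446.3 -137.1   36. ] [179.9   0.   81.4]
[0.9, -2.2, 7.5, 0.1, 0.0, 0.0],
```

>>> {"op": "arm_command", "data": {"targets": [[0.9,-2.2,4,0.1,0,0],[0,0,2.5,0,0,0],[0,0,1,0,0,0],[0,0,0,0,0,0]]}}

```text
clock: 15.35
position: [0.4444, -0.1356, 0.0282]
tool_rot: [3.14, -0.0, 1.421]
force: [0.1, 0.4, -0.3]
grip_width: 0.0251
```

```bash
python3 -c "
from h import *
plan(444.3,-135.9,26.5,81.4,step=12)"
```

```text
from [ 444.4 -135.6   28.2] [179.9  -0.   81.4]
[-0.3, 0.0, 1.7, 0.1, 0.0, 0.0],
```

>>> {"op": "arm_command", "data": {"targets": [[-0.3,0,1.2,0.1,0,0],[0,0,1,0,0,0],[0,0,0.5,0,0,0],[0,0,0,0,0,0]]}}

```text
clock: 15.75
position: [0.4445, -0.136, 0.0264]
tool_rot: [3.141, 0.0, 1.421]
force: [-0.5, 1.0, -0.3]
grip_width: 0.0252
```

>>> {"op": "arm_command", "data": {"targets": [[0,0,0.5,0,0,0],[0,0,0,0,0,0],[0,0,0,0,0,0],[0,0,0,0,0,0]], "grip": 65}}

```text
clock: 16.15
position: [0.4447, -0.1361, 0.0259]
tool_rot: [3.141, 0.0, 1.421]
force: [0.2, 0.3, -0.7]
grip_width: 0.0551
```

>>> {"op": "arm_command", "data": {"targets": [[0,0,-10,0,0,0],[0,0,-25,0,0,0],[0,0,-35,0,0,0],[0,0,-35,0,0,0],[0,0,-15,0,0,0],[0,0,0,0,0,0]]}}

```text
clock: 16.75
position: [0.4439, -0.1358, 0.153]
tool_rot: [-3.141, 0.0, 1.422]
force: [-0.1, 0.4, -1.4]
grip_width: 0.0551
```

```bash
python3 -c "
from h import *
f,p,R=wrist('w6');print(p,wtool(f,p,R,24,(444,-136),5));plan(622,-108,170,104.5,step=35)"
```

```text
[ 443.91272421 -135.80582608  152.95167641] ((array([ 444.8, -135.9]), 121.0, 26.1, -8.6), 29.0, 3765)
from [ 443.7 -135.8  152.1] [-179.9    0.    81.5]
[9.0, 29.0, -3.0, 0.0, 0.0, -3.8],
[7.0, 29.0, -3.0, 0.0, 0.0, -3.9],
[5.0, 30.0, -3.0, 0.0, 0.0, -3.8],
[3.0, 30.0, -3.0, 0.0, 0.0, -3.9],
[1.0, 30.0, -3.0, -0.1, 0.0, -3.8],
[-0.5, 29.7, -3.1, 0.0, 0.0, -3.8],
```

View pics/w6.png

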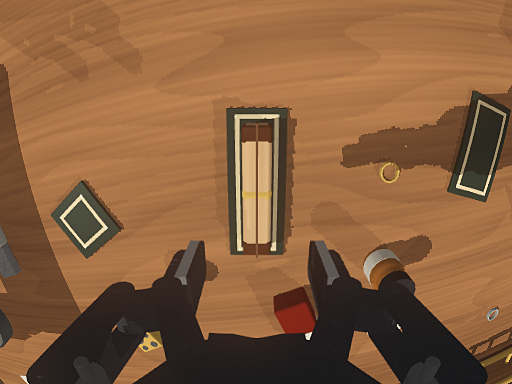

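>>> {"op": "arm_command", "data": {"targets": [[9,29,-3,0,0,-3.8],[7,29,-3,0,0,-3.9],[5,30,-3,0,0,-3.8],[3,30,-3,0,0,-3.9],[1,30,-3,0,0,-3.8],[0,20,-2,0,0,-2.5],[0,6,0,0,0,-1],[0,0,0,0,0,0]], "grip": 80}}

```text
clock: 17.6
position: [0.6198, -0.1056, 0.161]
tool_rot: [-3.13, -0.005, 1.832]
force: [-1.1, -0.2, 0.3]
grip_width: 0.0686
```

```bash
python3 -c "
from h import *
f,p,R=wrist('w7');print(p,wtool(f,p,R,32,(617,-108)));plan(617,-108,70,104.5,step=30)"
```

```text
[ 619.78118476 -105.60175086  160.97916093] ((array([ 616.2, -109. ]), 88.3, 38.3, 14.6), 32.1, 4016)
from [ 619.2 -105.8  161. ] [-179.3   -0.3  104.9]
[-1.0, 0.0, 23.0, -0.2, -0.1, 0.1],
[0.0, -1.0, 22.0, -0.2, 0.0, 0.1],
[0.0, 0.0, 23.0, -0.1, -0.1, 0.1],
[-0.9, -1.0, 23.0, -0.2, -0.1, 0.1],
```

>>> {"op": "arm_command", "data": {"targets": [[1,0,25,-0.2,-0.1,0.1],[1,-1,25,-0.2,0,0.1],[0,-1,22,-0.1,-0.1,0.1],[0,-1,14,-0.2,-0.1,0],[0,0,4,0,0,0],[0,0,0,0,0,0],[0,0,0,0,0,0]]}}

```text
clock: 18.35
position: [0.6085, -0.1073, 0.0684]
tool_rot: [-3.138, 0.001, 1.817]
force: [0.5, -0.2, -0.2]
grip_width: 0.0681
```

```bash
python3 -c "
from h import *
plan(616.2,-109,20,104.6,step=12)"
```

```text
from [ 608.5 -107.3   68.4] [-1.798e+02  1.000e-01  1.041e+02]
[-1.0, 1.0, 10.0, 0.0, 0.0, -0.1],
[0.0, 2.0, 9.0, -0.1, 0.0, -0.1],
[-1.0, 1.0, 10.0, 0.0, 0.0, -0.1],
[-1.0, 2.0, 10.0, -0.1, 0.1, -0.1],
[-0.5, 1.2, 9.4, 0.0, 0.0, -0.1],
```

>>> {"op": "arm_command", "data": {"targets": [[-1,3,9,0,0,-0.1],[-1,3,10,-0.1,0,-0.1],[-1,1,12,0,0,-0.1],[0,0,10,0,0,-0.1],[0,0,3,0,0,0],[0,0,0,0,0,0],[0,0,0,0,0,0]]}}

```text
clock: 19.05
position: [0.6172, -0.1089, 0.0215]
tool_rot: [-3.141, 0.002, 1.824]
force: [0.8, -0.5, -0.5]
grip_width: 0.0684
```

```bash
python3 -c "
from h import *
plan(616.2,-109,21,104.6,step=12)"
```

```text
from [ 617.2 -108.9   21.5] [-1.800e+02  1.000e-01  1.045e+02]
[0.1, -1.0, 0.5, 0.0, 0.1, -0.1],
```

Good; close.

>>> {"op": "arm_command", "data": {"targets": [[0,-1,0,0,0,0],[0,0,0,0,0,0],[0,0,0,0,0,0],[0,0,0,0,0,0],[0,0,0,0,0,0],[0,0,0,0,0,0],[0,0,0,0,0,0]], "grip": 0, "grip_force": 50}}

```text
clock: 19.75
position: [0.6163, -0.1093, 0.0225]
tool_rot: [3.141, 0.002, 1.824]
force: [-0.4, -0.4, -2.8]
grip_width: 0.037
```

>>> {"op": "arm_command", "data": {"targets": [[0,0,-15,0,0,0],[0,0,-25,0,0,0],[0,0,-35,0,0,0],[0,0,-35,0,0,0],[0,0,-15,0,0,0],[0,0,0,0,0,0]]}}

```text
clock: 20.35
position: [0.6158, -0.1088, 0.1566]
tool_rot: [3.141, 0.002, 1.824]
force: [0.1, 0.0, -2.2]
grip_width: 0.0373
```

```bash
python3 -c "
from h import *
plan(513,102,150,70.2,step=40)"
```

```text
from [ 615.8 -108.8  156.6] [1.799e+02 1.000e-01 1.045e+02]
[38.0, -8.0, 1.0, 0.0, 0.0, 5.7],
[38.0, -11.0, 1.0, 0.0, 0.0, 5.7],
[36.0, -16.0, 1.0, 0.1, 0.1, 5.8],
[34.0, -18.0, 1.0, 0.0, 0.0, 5.7],
[32.0, -22.0, 1.0, 0.0, 0.0, 5.7],
[30.1, -25.5, 1.3, 0.0, 0.0, 5.7],
```

>>> {"op": "arm_command", "data": {"targets": [[38,-8,1,0,0,5.7],[38,-11,1,0,0,5.7],[36,-16,1,0.1,0.1,5.8],[34,-18,1,0,0,5.7],[32,-22,1,0,0,5.7],[20,-17,1,0,0,4],[5,-5,0,0,0,1],[0,0,0,0,0,0]]}}

```text
clock: 21.15
position: [0.511, 0.1032, 0.1478]
tool_rot: [-3.14, 0.002, 1.212]
force: [-1.4, -0.6, -2.9]
grip_width: 0.0368
```

```bash
python3 -c "
from h import *
f,p,R=wrist('w8');print(p,R.as_euler('xyz',degrees=True),wpad(f,p,R,(437,129)),held(f,p,R,9.5,12));plan(437.5,129,70,70.2,step=30)"
```

```text
[511.00858178 103.20681627 147.84204569] [-1.79916793e+02  1.08543484e-01  6.94286574e+01] ((array([437.4, 128.6]), 104.9, 52.7, -19.6), 1651, [np.int64(224), np.int64(284), np.int64(46), np.int64(161)]) ('y', array([-45.1,  37.2]), 'z', np.float64(-9.9), 7848)
from [511.3 102.7 147.8] [-1.799e+02  1.000e-01  6.940e+01]
[0.0, -20.0, 19.0, 0.0, 0.0, -0.2],
[0.0, -19.0, 20.0, 0.0, 0.1, -0.2],
[-1.0, -20.0, 19.0, -0.1, 0.0, -0.2],
[0.2, -19.2, 19.9, 0.0, 0.0, -0.2],
```

View pics/w8.png

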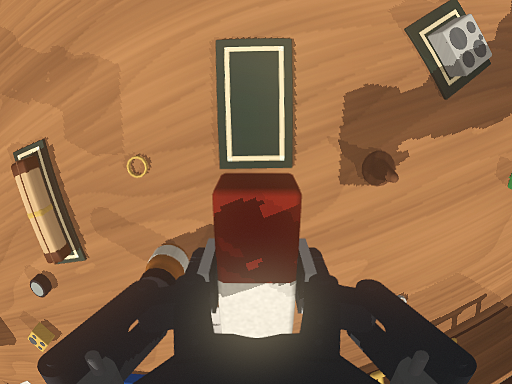

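>>> {"op": "arm_command", "data": {"targets": [[0,-20,19,0,0,-0.2],[0,-19,20,0,0.1,-0.2],[-1,-20,19,-0.1,0,-0.2],[0,-13,16,0,0,-0.2],[0,-4,5,0,0,0],[0,0,0,0,0,0],[0,0,0,0,0,0]]}}

```text
clock: 21.9
position: [0.4414, 0.1228, 0.0666]
tool_rot: [3.138, 0.0, 1.223]
force: [0.6, -0.1, -2.3]
grip_width: 0.0371
```

```bash
python3 -c "
from h import *
plan(437.3,128.7,36,70.3,step=12)"
```

```text
from [441.4 122.8  66.6] [179.8   0.   70.1]
[1.0, -2.0, 10.0, 0.1, 0.0, -0.1],
[2.0, -2.0, 10.0, 0.0, 0.0, -0.1],
[1.2, -1.9, 10.6, 0.1, 0.0, 0.0],
```

>>> {"op": "arm_command", "data": {"targets": [[1,-2,11,0.1,0,-0.1],[2,-2,10,0,0,-0.1],[1.2,-1.9,6,0.1,0,0],[0,0,2,0,0,0],[0,0,0,0,0,0],[0,0,0,0,0,0]]}}

```text
clock: 22.5
position: [0.4396, 0.1287, 0.036]
tool_rot: [3.139, -0.002, 1.225]
force: [0.7, -0.2, -2.2]
grip_width: 0.0374
```

```bash
python3 -c "
from h import *
plan(437.3,128.7,29.5,70.3,step=12)"
```

```text
from [439.6 128.7  36. ] [ 1.799e+02 -1.000e-01  7.020e+01]
[-0.8, -2.2, 6.5, 0.1, -0.1, -0.1],
```

>>> {"op": "arm_command", "data": {"targets": [[-0.8,-2.2,3.5,0.1,-0.1,-0.1],[0,0,2,0,0,0],[0,0,1,0,0,0],[0,0,0,0,0,0]]}}

```text
clock: 22.9
position: [0.4373, 0.1287, 0.0294]
tool_rot: [3.141, -0.0, 1.227]
force: [-0.0, -0.5, -2.3]
grip_width: 0.037
```

```bash
python3 -c "
from h import *
plan(437.3,128.7,27.5,70.3,step=12)"
```

```text
from [437.3 128.7  29.4] [179.9  -0.   70.3]
[0.0, 0.0, 1.9, 0.1, 0.0, 0.0],
```

>>> {"op": "arm_command", "data": {"targets": [[0,0,1.2,0.1,0,0],[0,0,1,0,0,0],[0,0,0.5,0,0,0],[0,0,0,0,0,0]]}}

```text
clock: 23.3
position: [0.4375, 0.1288, 0.0273]
tool_rot: [-3.141, -0.001, 1.227]
force: [-0.4, 0.7, -2.7]
grip_width: 0.037
```

>>> {"op": "arm_command", "data": {"targets": [[0,0,0.7,0,0,0],[0,0,0,0,0,0]]}}

```text
clock: 23.5
position: [0.4376, 0.1288, 0.0273]
tool_rot: [3.142, -0.001, 1.227]
force: [1.3, -1.4, -2.6]
grip_width: 0.037
```

>>> {"op": "arm_command", "data": {"targets": [[0,0,1.2,0,0,0],[0,0,0,0,0,0]]}}

```text
clock: 23.7
position: [0.4378, 0.1289, 0.0274]
tool_rot: [3.141, -0.001, 1.227]
force: [0.7, -0.5, -3.1]
grip_width: 0.0374
```

>>> {"op": "arm_command", "data": {"targets": [[0,0,0,0,0,0],[0,0,0,0,0,0],[0,0,0,0,0,0],[0,0,0,0,0,0]], "grip": 75}}

```text
clock: 24.1
position: [0.4382, 0.129, 0.0273]
tool_rot: [3.14, -0.002, 1.227]
force: [-0.0, 0.3, 0.7]
grip_width: 0.064
```

>>> {"op": "arm_command", "data": {"targets": [[0,0,-10,0,0,0],[0,0,-25,0,0,0],[0,0,-35,0,0,0],[0,0,-35,0,0,0],[0,0,-15,0,0,0],[0,0,0,0,0,0]]}}

```text
clock: 24.7
position: [0.4371, 0.1285, 0.1541]
tool_rot: [3.141, -0.001, 1.227]
force: [-0.7, 0.4, -1.5]
grip_width: 0.0644
```

```bash
python3 -c "
from h import *
f,p,R=wrist('w9');print(p,wtool(f,p,R,32,(437,129),5));plan(622,-300,170,24.5,step=40)"
```

```text
[437.13705545 128.54025789 154.13808834] ((array([438. , 128.9]), 88.5, 38.2, -19.8), 37.0, 4273)
from [436.9 128.5 153.3] [-180.    -0.    70.3]
[-28.0, 27.0, -1.0, 0.0, 0.0, 3.8],
[-27.0, 28.0, -2.0, 0.0, 0.0, 3.8],
[-25.0, 30.0, -1.0, 0.0, 0.0, 3.8],
[-22.0, 32.0, -2.0, 0.0, 0.0, 3.9],
[-21.0, 33.0, -1.0, 0.0, 0.0, 3.8],
[-18.0, 34.0, -1.0, 0.0, 0.0, 3.8],
[-16.0, 36.0, -2.0, 0.0, 0.0, 3.8],
[-13.0, 36.0, -1.0, 0.0, 0.0, 3.8]
--
[-11.0, 37.0, -2.0, 0.0, 0.0, 3.8],
[-9.0, 38.0, -1.0, 0.0, 0.0, 3.9],
[-6.0, 39.0, -2.0, 0.0, 0.0, 3.8],
[-2.9, 38.6, -1.0, 0.0, 0.0, 3.8],
```

View pics/w9.png

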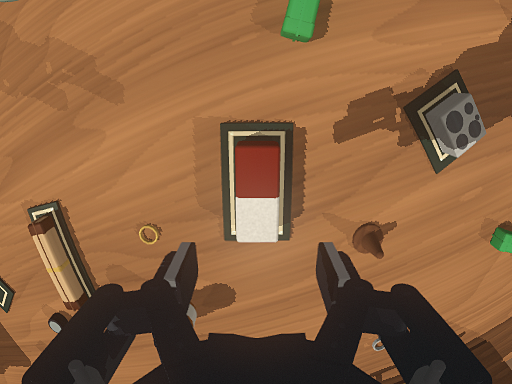

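>>> {"op": "arm_command", "data": {"targets": [[-28,27,-1,0,0,3.8],[-27,28,-2,0,0,3.8],[-25,30,-1,0,0,3.8],[-22,32,-2,0,0,3.9],[-21,33,-1,0,0,3.8],[-18,34,-1,0,0,3.8],[-16,36,-2,0,0,3.8],[-13,36,-1,0,0,3.8]]}}

```text
clock: 25.55
position: [0.5591, -0.1631, 0.1572]
tool_rot: [-3.134, 0.006, 0.686]
force: [1.3, 0.4, 0.6]
grip_width: 0.0641
```

```bash
python3 -c "
from h import *
plan(620,-298,170,24.5,step=35)"
```

```text
from [ 559.1 -163.1  157.2] [-179.6    0.4   39.3]
[-8.0, 29.0, -3.0, -0.1, 0.1, 3.0],
[-6.0, 28.0, -2.0, -0.1, 0.1, 2.9],
[-5.0, 30.0, -3.0, 0.0, 0.0, 3.0],
[-3.0, 29.0, -3.0, -0.1, 0.1, 2.9],
[-1.3, 29.6, -2.3, -0.1, 0.1, 3.0],
```

>>> {"op": "arm_command", "data": {"targets": [[-8,29,-3,-0.1,0.1,3],[-6,28,-2,-0.1,0.1,2.9],[-5,30,-3,0,0,3],[-3,29,-3,-0.1,0.1,2.9],[-1,18,-1,-0.1,0.1,2],[0,6,0,0,0,0.8],[0,0,0,0,0,0],[0,0,0,0,0,0]]}}

```text
clock: 26.35
position: [0.6144, -0.3025, 0.158]
tool_rot: [-3.136, 0.013, 0.414]
force: [-0.2, 0.3, -0.2]
grip_width: 0.0641
```

```bash
python3 -c "
from h import *
f,p,R=wrist('w10');print(p,wtool(f,p,R,26,(618,-303)));plan(617.7,-303,65,24.5,step=30)"
```

```text
[ 614.40358958 -302.45212301  157.99135625] ((array([ 617.1, -303.1]), 33.4, 33.2, -66.1), 26.1, 1312)
from [ 614.4 -302.3  158. ] [-179.7    0.7   23.7]
[1.0, 1.0, 23.0, -0.1, 0.2, -0.2],
[1.0, 0.0, 23.0, -0.1, 0.2, -0.2],
[1.0, 1.0, 24.0, -0.1, 0.1, -0.2],
[0.4, 0.3, 23.0, -0.1, 0.2, -0.2],
```

View pics/w10.png

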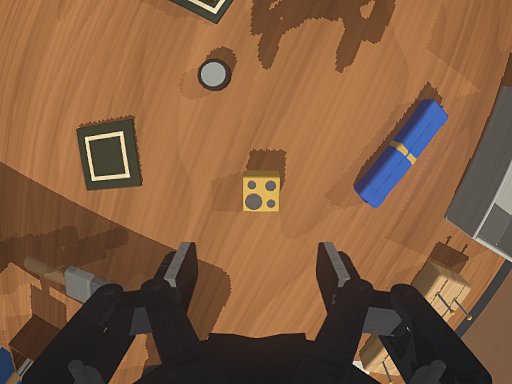

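>>> {"op": "arm_command", "data": {"targets": [[1,1,25,-0.1,0.2,0],[1,0,25,-0.1,0.2,0],[1,1,22,-0.1,0.1,-0.1],[0,0,16,-0.1,0.1,-0.1],[0,0,4,0,0,0],[0,0,0,0,0,0],[0,0,0,0,0,0]]}}

```text
clock: 27.1
position: [0.6182, -0.2959, 0.0652]
tool_rot: [3.141, -0.001, 0.428]
force: [0.9, 0.8, 0.4]
grip_width: 0.0639
```

```bash
python3 -c "
from h import *
plan(617.1,-303.1,20.5,24,step=12)"
```

```text
from [ 618.2 -295.9   65.2] [ 1.80e+02 -1.00e-01  2.45e+01]
[-1.0, 2.0, 11.0, 0.0, 0.0, 0.1],
[-1.0, 1.0, 11.0, 0.0, 0.0, 0.2],
[-1.0, 2.0, 12.0, 0.0, 0.0, 0.1],
[-1.0, 1.1, 10.7, 0.0, -0.1, 0.1],
```

>>> {"op": "arm_command", "data": {"targets": [[-1,2,9,0,0,0.1],[-2,2,10,0,0,0.2],[-1,2,11,0,0,0.1],[0,0,9,0,0,0.1],[0,0,3,0,0,0],[0,0,0,0,0,0],[0,0,0,0,0,0]]}}

```text
clock: 27.8
position: [0.6176, -0.3041, 0.021]
tool_rot: [3.14, -0.002, 0.418]
force: [-0.1, -1.1, 0.0]
grip_width: 0.0639
```

```bash
python3 -c "
from h import *
plan(617.1,-303.1,20.5,24,step=12)"
```

```text
from [ 617.6 -304.1   21. ] [ 1.799e+02 -1.000e-01  2.400e+01]
[0.0, -1.1, 0.5, 0.1, -0.1, 0.0],
```

>>> {"op": "arm_command", "data": {"targets": [[0,-1.1,0,0.1,0,0],[0,0,0,0,0,0],[0,0,0,0,0,0],[0,0,0,0,0,0],[0,0,0,0,0,0],[0,0,0,0,0,0],[0,0,0,0,0,0]], "grip": 0, "grip_force": 50}}

```text
clock: 28.5
position: [0.6175, -0.3028, 0.0219]
tool_rot: [3.141, -0.003, 0.419]
force: [-0.4, 0.3, -2.3]
grip_width: 0.0332
```

>>> {"op": "arm_command", "data": {"targets": [[0,0,-15,0,0,0],[0,0,-25,0,0,0],[0,0,-35,0,0,0],[0,0,-30,0,0,0],[0,0,-10,0,0,0],[0,0,0,0,0,0]]}}

```text
clock: 29.1
position: [0.6167, -0.3029, 0.1445]
tool_rot: [3.142, -0.003, 0.418]
force: [0.6, -0.9, -3.4]
grip_width: 0.0331
```

```bash
python3 -c "
from h import *
plan(492.6,-408,150,27,step=35)"
```

```text
from [ 616.7 -302.9  144.5] [180.   -0.2  24. ]
[-31.0, 9.0, -1.0, 0.0, 0.0, -0.6],
[-32.0, 9.0, -1.0, 0.0, -0.1, -0.6],
[-31.0, 8.0, -2.0, 0.0, 0.0, -0.6],
[-31.0, 9.0, -1.0, 0.0, 0.0, -0.6],
[-31.9, 7.3, -0.8, 0.0, -0.1, -0.6],
```

>>> {"op": "arm_command", "data": {"targets": [[-31,9,-1,0,0,-0.6],[-32,9,-1,0,-0.1,-0.6],[-31,8,-2,0,0,-0.6],[-31,9,-1,0,0,-0.6],[-20,5,0,0,-0.1,-0.4],[-6,2,0,0,0,-0.2],[0,0,0,0,0,0],[0,0,0,0,0,0]]}}

```text
clock: 29.9
position: [0.4928, -0.4045, 0.1412]
tool_rot: [-3.133, 0.004, 0.476]
force: [0.2, -0.6, -3.1]
grip_width: 0.0333
```

```bash
python3 -c "
from h import *
f,p,R=wrist('w11');print(p,R.as_euler('xyz',degrees=True),wpad(f,p,R,(456,-337)),held(f,p,R,4.1,10));plan(456,-337.5,70,27,step=30)"
```

```text
[ 492.79636949 -404.52843497  141.20988184] [-179.52057239    0.21646089   27.27777394] ((array([ 455.9, -338. ]), 48.5, 48.0, -62.2), 999, [np.int64(227), np.int64(282), np.int64(79), np.int64(134)]) ('y', array([-17.7,  17.1]), 'z', np.float64(-4.5), 2489)
from [ 493.  -404.3  141.2] [-179.5    0.2   27.3]
[0.0, -19.0, 18.0, -0.1, 0.1, 0.1],
[-1.0, -19.0, 18.0, -0.1, 0.0, 0.1],
[-1.0, -19.0, 18.0, -0.2, 0.1, 0.0],
[-0.2, -19.0, 17.6, -0.1, 0.0, 0.1],
```

View pics/w11.png

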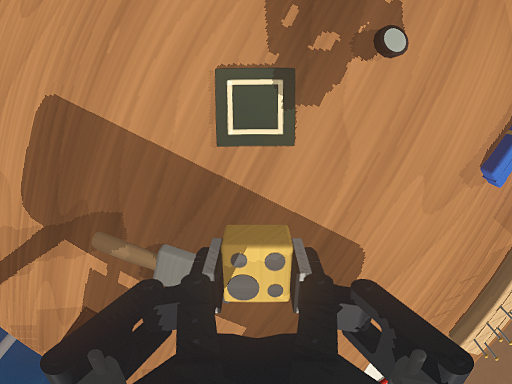

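>>> {"op": "arm_command", "data": {"targets": [[0,-19,18,-0.1,0.1,0.1],[-1,-19,18,-0.1,0,0.1],[-1,-19,18,-0.2,0.1,0],[0,-12,14,-0.1,0,0],[0,-4,4,0,0,0],[0,0,0,0,0,0],[0,0,0,0,0,0]]}}

```text
clock: 30.65
position: [0.4635, -0.3328, 0.0673]
tool_rot: [3.139, -0.004, 0.482]
force: [-0.1, 0.1, -3.2]
grip_width: 0.033
```

```bash
python3 -c "
from h import *
plan(456,-338.2,36,27.4,step=12)"
```

```text
from [ 463.5 -332.8   67.3] [179.9  -0.2  27.6]
[-3.0, 0.0, 10.0, 0.0, -0.1, 0.1],
[-3.0, 1.0, 11.0, 0.1, 0.0, 0.0],
[-3.3, 0.2, 10.3, 0.0, -0.1, 0.1],
```

>>> {"op": "arm_command", "data": {"targets": [[-3,0,11,0,-0.1,0.1],[-3,1,10,0.1,0,0],[-3,0,6,0,-0.1,0.1],[0,0,2,0,0,0],[0,0,0,0,0,0],[0,0,0,0,0,0]]}}

```text
clock: 31.25
position: [0.4565, -0.3406, 0.0366]
tool_rot: [3.139, -0.001, 0.476]
force: [-0.2, -0.0, -2.0]
grip_width: 0.033
```

```bash
python3 -c "
from h import *
plan(456,-338.2,29.5,27.4,step=12)"
```

```text
from [ 456.5 -340.6   36.6] [179.9  -0.   27.3]
[0.6, -2.4, 7.1, 0.1, 0.0, -0.1],
```

>>> {"op": "arm_command", "data": {"targets": [[0.6,-2.4,4,0.1,0,-0.1],[0,0,2.3,0,0,0],[0,0,1,0,0,0],[0,0,0,0,0,0]]}}

```text
clock: 31.65
position: [0.4564, -0.3379, 0.0292]
tool_rot: [3.14, -0.001, 0.479]
force: [-0.2, -0.3, -2.5]
grip_width: 0.033
```

```bash
python3 -c "
from h import *
plan(456,-338.2,26.9,27.4,step=12)"
```

```text
from [ 456.4 -337.9   29.2] [ 1.799e+02 -1.000e-01  2.740e+01]
[-0.5, 0.1, 2.3, 0.1, -0.1, 0.0],
```

>>> {"op": "arm_command", "data": {"targets": [[-0.5,0,1.5,0.1,0,0],[0,0,1,0,0,0],[0,0,0.7,0,0,0],[0,0,0.5,0,0,0],[0,0,0,0,0,0]]}}

```text
clock: 32.15
position: [0.4561, -0.3382, 0.0269]
tool_rot: [-3.141, -0.002, 0.479]
force: [-0.4, -0.3, -2.2]
grip_width: 0.0328
```

>>> {"op": "arm_command", "data": {"targets": [[0,0,1,0,0,0],[0,0,0,0,0,0]]}}

```text
clock: 32.35
position: [0.4563, -0.3384, 0.0269]
tool_rot: [3.141, -0.002, 0.478]
force: [-0.1, -0.9, -1.7]
grip_width: 0.0331
```

>>> {"op": "arm_command", "data": {"targets": [[0,0,0.3,0,0,0],[0,0,0,0,0,0],[0,0,0,0,0,0],[0,0,0,0,0,0]], "grip": 72}}

```text
clock: 32.75
position: [0.4566, -0.3387, 0.0265]
tool_rot: [3.141, -0.003, 0.478]
force: [-0.2, 0.5, 0.3]
grip_width: 0.0617
```

>>> {"op": "arm_command", "data": {"targets": [[0,0,-10,0,0,0],[0,0,-25,0,0,0],[0,0,-35,0,0,0],[0,0,-35,0,0,0],[0,0,-20,0,0,0],[0,0,-5,0,0,0],[0,0,0,0,0,0]]}}

```text
clock: 33.45
position: [0.4557, -0.3386, 0.1643]
tool_rot: [3.14, -0.003, 0.478]
force: [0.6, -0.2, -0.2]
grip_width: 0.0613
```

```bash
python3 - <<'E'
from h import *
f,p,R=wrist();print(p,wtool(f,p,R,26,(456,-338),5))
t={'steel':((438.1,345.7),35),'brass':((455.9,-338),31),'bar':((437.4,128.6),37),'clamp':((444.8,-136),29),'jar':((556,-11),65)}
for n in('top','scene'):
    f=bot.grab_frame(n);P=cloud(f)*1000
    if n=='top': save('end',cv2.resize(f['color'],(800,600)))
    for k,(c,h) in t.items():
        m=(abs(P[...,2]-h)<5)&(np.hypot(P[...,0]-c[0],P[...,1]-c[1])<75); vv,uu=np.nonzero(m)
        if len(vv)>5: print(n,k,rect(plane(f,np.c_[uu,vv],h/1000)),len(vv))
E
```

```text
[ 455.73136808 -338.62503384  164.30925739] ((array([ 456.4, -338.4]), 33.5, 33.2, -62.7), 31.2, 1304)
top steel (array([438.5, 341.5]), 48.5, 48.4, 16.8) 289
top brass (array([ 455.9, -340.4]), 35.1, 32.5, -63.3) 150
top bar (array([438.3, 126.9]), 89.7, 39.0, -20.4) 441
top clamp (array([ 445. , -137.1]), 125.9, 26.2, -8.4) 405
top jar (array([554. , -13.5]), 35.3, 34.5, -62.6) 140
scene steel (array([441.9, 344.7]), 48.9, 48.6, -72.6) 319
scene brass (array([ 460. , -335.4]), 36.6, 31.8, 23.8) 129
scene bar (array([442.4, 130.2]), 90.5, 38.5, -19.9) 437
scene clamp (array([ 448.1, -132.5]), 125.2, 27.5, -8.6) 370
scene jar (array([558.1,  -9.1]), 36.5, 33.4, 15.1) 161
```

View pics/end.png

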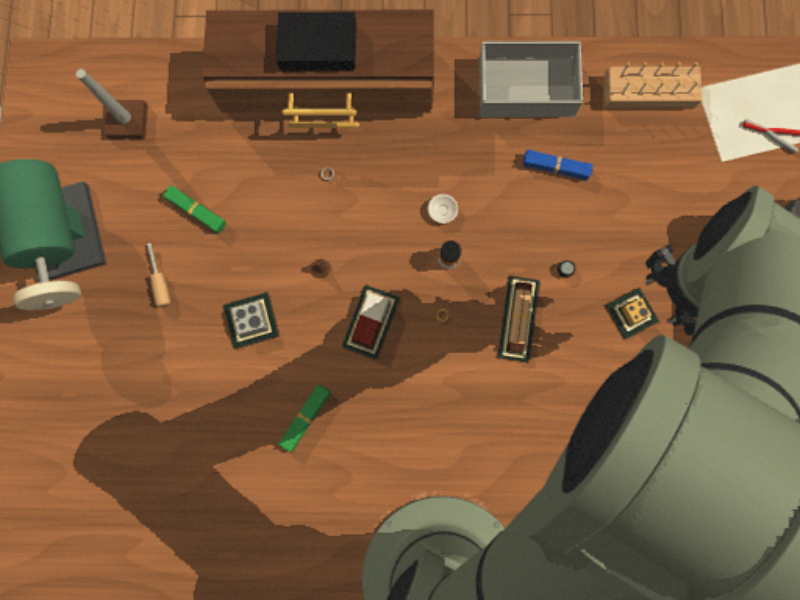

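```bash
python3 - <<'E'
from h import *
f,p,R=wrist('w12')
V={'w3':((438.9,344.75,143.2),(180.,-.2,16.8),(438.5,345.5),54,54,16.7,16.6),'w6':((443.9,-135.8,152.7),(180,0,81.5),(444.8,-135.9),130,32,-8.6,-8.6),
'w9':((437.1,128.5,154.0),(180,0,70.3),(438,128.9),96,44,-19.7,-19.8),'w12':(p,R.as_euler('xyz',degrees=True),(456.4,-338.4),40,40,27.4,27.3)}
for n,(pp,e,c,L,W,yaw,_) in V.items():
    im=cv2.cvtColor(cv2.imread(f'pics/{n}.png'),cv2.COLOR_BGR2RGB).astype(int)
    hsv=cv2.cvtColor(im.astype(np.uint8),cv2.COLOR_RGB2HSV)
    # cream: light, and not grey / white / wood
    m=(im[...,0]>150)&(im[...,1]>140)&(im[...,2]>95)&(im[...,0]-im[...,2]>12)&(im[...,0]-im[...,1]<40)
    vv,uu=np.nonzero(m); Q=wplane(f,np.array(pp),Ro.from_euler('xyz',e,degrees=True),np.c_[uu,vv],5)[:,:2]-c
    a=np.radians(yaw); q=np.c_[Q@[np.cos(a),np.sin(a)],Q@[-np.sin(a),np.cos(a)]]
    for ax,S,S2 in((0,L,W),(1,W,L)):
        o=1-ax; sel=abs(q[:,o])<S2/2-2; r=[]
        for s in(-1,1):
            d=s*q[:,ax]; k=sel&(d>S/2-6)&(d<S/2+10); r.append((int(k.sum()),np.percentile(s*d[k],[5,50,95]).round(1).tolist() if k.sum()>8 else None))
        print(n,'xy'[ax],'line centre nominal ±',S/2+2,r)
E
python3 -c "
import cv2,numpy as np
o=[cv2.resize(cv2.imread(f'pics/{n}.png')[y:y+140,190:330],(392,296) if 0 else (296,296),interpolation=cv2.INTER_NEAREST) for n,y in(('w3',120),('w6',110),('w9',112),('w12',110))]
cv2.imwrite('pics/crops.png',np.vstack([np.hstack(o[:2]),np.hstack(o[2:])]))"
```

```text
w3 x line centre nominal ± 29.0 [(423, [-31.2, -27.6, -21.5]), (411, [21.5, 25.8, 30.3])]
w3 y line centre nominal ± 29.0 [(329, [-37.0, -33.8, -22.4]), (54, [27.8, 28.6, 30.5])]
w6 x line centre nominal ± 67.0 [(152, [-68.7, -66.9, -65.0]), (16, [59.6, 59.7, 60.0])]
w6 y line centre nominal ± 18.0 [(748, [-20.1, -17.5, -10.5]), (596, [10.4, 16.9, 19.0])]
w9 x line centre nominal ± 50.0 [(141, [-52.7, -50.9, -49.0]), (551, [42.3, 49.1, 57.0])]
w9 y line centre nominal ± 24.0 [(563, [-26.7, -24.0, -16.6]), (464, [16.7, 22.3, 24.6])]
w12 x line centre nominal ± 22.0 [(173, [-24.1, -22.0, -16.0]), (130, [20.3, 22.1, 23.6])]
w12 y line centre nominal ± 22.0 [(49, [-26.9, -23.6, -14.5]), (118, [21.8, 22.8, 23.8])]
```

View pics/crops.png

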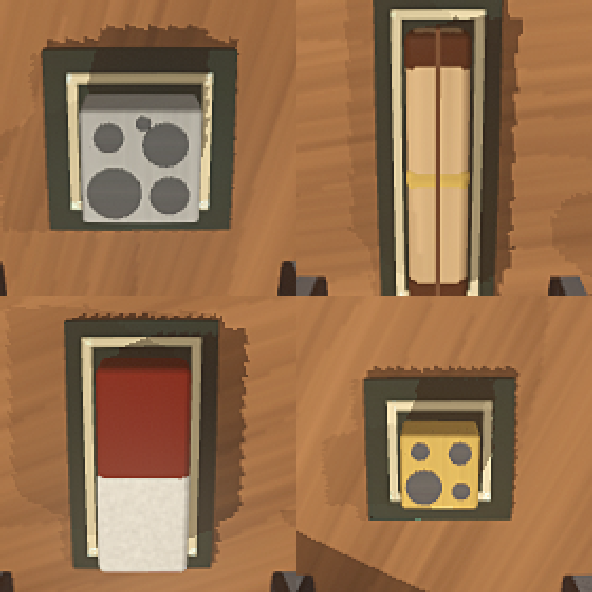

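```bash
python3 -c "
from h import *
print(bot.observe()['clock'],bot.job_done())"
```

```text
the job is handed in; nothing more can be done
33.65 None
```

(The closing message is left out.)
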